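# Unmould the chocolate bar and hold it level over the fondue pot

## Robot

A 6-joint arm with a two-finger parallel gripper is mounted at the origin on the work surface. World frame = base frame: x ahead of the robot, y to its left, z up, the work surface at z = 0. Lengths are in m, angles in rad, forces in N, time in s.
With the tool pointing down it reaches from about 0.275 to 0.85 m from the base axis. Payload 19 kg.
Tool frame: the origin (TCP) lies midway between the tips of the shut fingers; the grasp point (between the pads) lies 19 mm behind it; z points along the fingers, y is the line along which they close (so a half turn about z gives the same grasp; the last joint's range is limited). The gripper opens to 85 mm and grips with 20 to 120 N. Pads are 22 mm wide; open, the fingers measure 114 mm over their backs; the gripper's body (76 mm by 85 mm) begins 54 mm behind the grasp point. The pads swing forward as they close: fully open they stand 13 mm farther back than shut.
Start: joints at [1.05, 0.15, 1.437, -0, 1.554, -0.134], TCP at [0.217, 0.532, 0.194] pointing down, gripper open.
Joint ranges: [-2.8, 2.8], [-0.68, 2.1], [0.12, 2.68], [-1.39, 4.53], [0.16, 2.79], [-2.81, 2.81]. Speed limits (rad/s): [1.89, 1.89, 2.22, 3.01, 3.01, 3.01].

## Interface

Orientations are given as a rotation vector (axis times angle).
In Python, from bench import r gives the robot as it stands.
- The arm moves only by the tool drive_tool, never from a script. Its argument "rows" is a list of rows, each an object with "dr": the turn, a rotation vector about the tool's x, y, z as a fraction of full scale, a list of three; "slide": the shift along the tool's x, y, z as a fraction of full scale, a list of three; "grip": the opening, from -1 (shut) to 1 (fully open). A call has 1 to 20 rows; each row shifts and turns the commanded pose from where the row before left it, along the tool's axes as they then stand; what a row does not reach is not made up. Full scale, the value 1, is 0.3 m for a shift and 2 pi rad for a turn. A row lasts 1/12 s, in which the tool goes at most 41.7 mm and 7.16 degrees, less where a joint would pass 70% of its speed; a pose out of reach is approached as far as the arm can. A call with a number of a shift or a turn outside -1 to 1 is refused whole. A call with a gripper value outside its range is refused whole. The fingers move at their own pace and stop on an object; "grip_force" is the grip in N (left out, the last holds). Time passes only in rows, so rows that do not move let the fingers close. It gives the time, the measured TCP pose, the force, the opening and the grip force at its end, in the units of the state.
- r.get_state(): the state, without advancing time (a new reading comes with each control period).
- r.grab_frame(name): name is "scene" or "top"; returns the picture (400x640x3 uint8, red, green, blue); there is no depth.
- r.camera_model(name): a dict with "fx", "fy", "cx", "cy" (pixels), "cam_to_world" (4x4, takes a point from camera to world coordinates). Camera axes: x right, y up, looking along -z (the intrinsics and any distortion apply to the point x, -y, -z); pixel columns grow to the right and rows downward; lengths in m; the calibration is good to about 2 mm. A picture is of the moment at which its call begins. camera_model takes no time and is no camera call.
- r.job_done(): hands the job in; it is judged then, once.
The state is a dict: "clock": time; "joint_pos": joint angles; "qvel": joint speeds; "tau": joint torques, N m; "eef_pos": TCP position; "tool_rot": TCP orientation; "wrist_force": force on the tool from outside, world axes, zero at the start; "wrist_torque": the same for the moment, N m; "opening": finger opening in m; "gripper_force": force on a finger pad.
Only numpy, scipy, OpenCV 4.12 (cv2) and the standard library are available. Lean on these libraries where they do the work, as an engineer would, in place of code of your own. Each camera call takes 0.05 s, during which the arm holds its last target. There are 200 camera calls.

## Task

Two chocolates, each with a wooden paddle cast into it, sit in aluminium moulds on the lazy Susan. Take the long bar-shaped one by its paddle, lift it straight up until it is clear of its mould, and carry it level to the middle of the open white fondue pot, holding it still and level with its underside about 5 cm above the pot's rim. Keep it there for at least two seconds and finish still holding it; leave the round chocolate and everything else where it stands, and do not turn the lazy Susan.

Things in the scene. Friction and masses are not known exactly. Their poses are not given: they have to be found in the camera images.
- bar_paddle (a point): Grasp point on the upright pale wood paddle cast into the long chocolate bar, midway up the paddle's free part. The paddle is 24 mm wide (x), 10 mm thick (y), ends 28 mm above this point, and stands over the bar's centre of mass. The bar's flat top is 28 mm below this point, its underside 50 mm below. z points up.
- bar: The long dark chocolate bar, one rigid piece with its paddle, about 150 g: 110 (x) x 46 (y) x 22 mm high; origin at the centre of its underside, 50 mm below bar_paddle, same axes. It sits in its mould with 3 mm play all round, its top 4 mm proud.
- bar_mould: Loose aluminium mould block that holds the long bar, 150 (x) x 86 (y) x 28 mm high, about 0.8 kg; origin at the centre of its underside; cavity 116 x 52 mm, open at the top, 18 mm deep.
- puck_mould: Loose aluminium mould block of the same outside size, with a round cavity that holds the round chocolate; origin at the centre of its underside. Leave alone.
- puck_paddle (a point): Middle of the free part of the paddle of the round chocolate (60 mm across, 22 mm high, the same paddle as the bar's). Leave alone.
- pot_rim (a point): Centre of the mouth of the open white enamel fondue pot, at rim height. The pot is 160 mm across at the rim and 80 mm high, stands loose on the lazy Susan, and has a stick handle reaching 174 mm out from its axis along its -x, some 70 mm above its foot.
- burner: Small chrome burner cup, 54 mm across, 42 mm high, origin at the centre of its underside. Bystander.
- jar: Glass jar with screw lid, 62 mm across, 92 mm high, origin at the centre of its underside. Bystander.
- dish0: One of four small white porcelain dishes, 60 mm across, 24 mm high, origin at the centre of its underside. Bystander.
- dish1: One of four small white porcelain dishes, 60 mm across, 24 mm high, origin at the centre of its underside. Bystander.
- dish2: One of four small white porcelain dishes, 60 mm across, 24 mm high, origin at the centre of its underside. Bystander.
- dish3: One of four small white porcelain dishes, 60 mm across, 24 mm high, origin at the centre of its underside. Bystander.
- turntable (a joint): Angle of the olive-wood lazy Susan (disc 480 mm across, top 34 mm above the steel shelf) about its upright axis, 0 at the start, growing counter-clockwise from above; turns stiffly (about 0.5 N m).
Mind the look-alikes: they are no part of the job. Leave any orange or turquoise look-alike of the bar_mould alone. What is shaped like the bar but pink is not meant.

How it is judged:
By the outcome, as a careful person would: the job done as asked, in the order asked, and still so for the second after the job is handed in, while the arm keeps its last pose, push and grip.
It also fails if it takes over 42 s, if anything falls off the work surface, if the arm or the gripper's body presses on something with over 40 N, if the wrist force passes 120 N, or if a joint passes its speed limit or range.

## Working session

There is one attempt and no reset: what is moved stays moved. The work goes in short steps, Python scripts to look and compute and a tool call to move; the robot and the scene stay as the last step left them, time stands still between calls to the robot, and variables do not carry over. Pictures are saved under pics/ and viewed, at most 10 in all, crops included, and the job is handed in when it is done.

Besides the shell and the picture viewer there is one more tool, called after ">>>" in YAML: its name, and indented under it one key for each argument. drive_tool: Moves the arm, as the interface text tells. Shift numbers are shares of 0.3 m and turn numbers shares of 2 pi rad, none past 1 either way. Its arguments: {"type":"object","properties":{"rows":{"type":"array","items":{"type":"object","properties":{"dr":{"type":"array","items":{"type":"number","minimum":-1,"maximum":1}},"slide":{"type":"array","items":{"type":"number","minimum":-1,"maximum":1}},"grip":{"type":"number"}}}},"grip_force":{"type":"number"}},"required":["rows"]}

```bash
mkdir -p pics; python3 - <<'E'
from bench import r
import cv2
for n in("scene","top"):
    f=r.grab_frame(n); cv2.imwrite(f"pics/{n}0.png",f[:,:,::-1])
    m=r.camera_model(n); print(n,m)
print(r.get_state())
E
```

```text
scene {'fx': 431.071637204816, 'fy': 431.071637204816, 'cx': 326.1064193292562, 'cy': 197.067686072262, 'cam_to_world': array([[-0.50680576, -0.67183081,  0.54017708,  1.21883003],
       [ 0.86199611, -0.40258568,  0.30803812,  0.42196748],
       [ 0.01051805,  0.62174603,  0.78314829,  1.02124509],
       [ 0.        ,  0.        ,  0.        ,  1.        ]])}
top {'fx': 454.77516863855743, 'fy': 454.77516863855743, 'cx': 319.99094910620835, 'cy': 210.27510758431117, 'cam_to_world': array([[-0.02616621,  0.98002673, -0.19713687,  0.32931272],
       [-0.99965087, -0.02637617,  0.00156095,  0.05651411],
       [-0.00366995,  0.19710889,  0.98037473,  1.37874097],
       [ 0.        ,  0.        ,  0.        ,  1.        ]])}
{'clock': 0.1, 'joint_pos': array([ 1.04999428e+00,  1.50912627e-01,  1.43795303e+00,  2.99740249e-05,
        1.55377769e+00, -1.34002615e-01]), 'qvel': array([-0.00166776, -0.000779  , -0.00084097, -0.0010432 , -0.0011023 ,
        0.00095455]), 'tau': array([ 4.41177850e-03, -7.14369035e+01, -5.71788740e+01, -3.94585049e-04,
        7.04645514e-03, -8.61661488e-05]), 'eef_pos': array([0.2167882 , 0.53229512, 0.19365609]), 'tool_rot': array([-6.03732928e-01, -3.08266238e+00,  1.54745034e-03]), 'wrist_force': array([ 0.04753555,  0.81866753, -0.39019503]), 'wrist_torque': array([ 0.0103816 , -0.00557737, -0.01216508]), 'gripper_force': 0.0, 'opening': 0.08564621924986289}
```

View pics/top0.png

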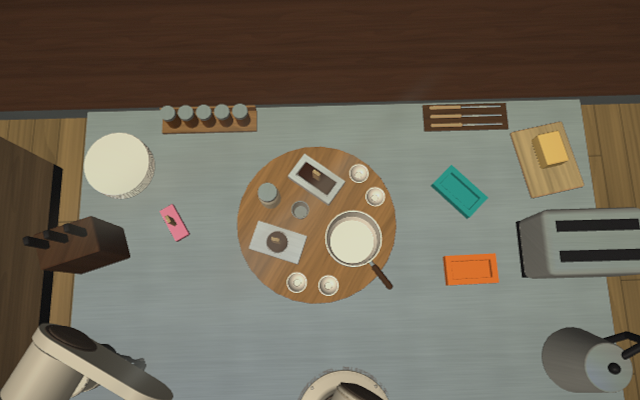

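View pics/scene0.png

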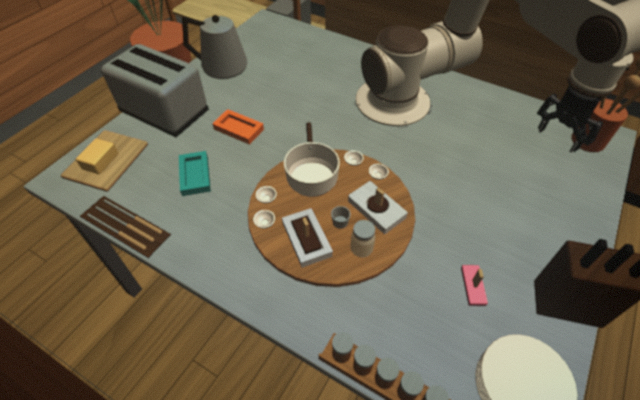

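```bash
python3 - <<'E'
import cv2,numpy as np
t=cv2.imread("pics/top0.png");s=cv2.imread("pics/scene0.png")
a=cv2.resize(t[145:275,280:400],None,fx=4.5,fy=4.5,interpolation=cv2.INTER_CUBIC)
b=cv2.resize(s[200:270,275:340],None,fx=8,fy=8,interpolation=cv2.INTER_CUBIC)
cv2.imwrite("pics/ta.png",a);cv2.imwrite("pics/sb.png",b)
E
```

```text
(no output)
```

View pics/ta.png

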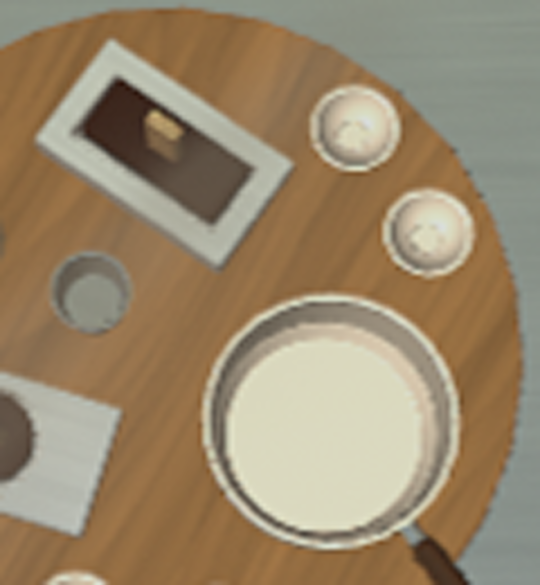

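View pics/sb.png

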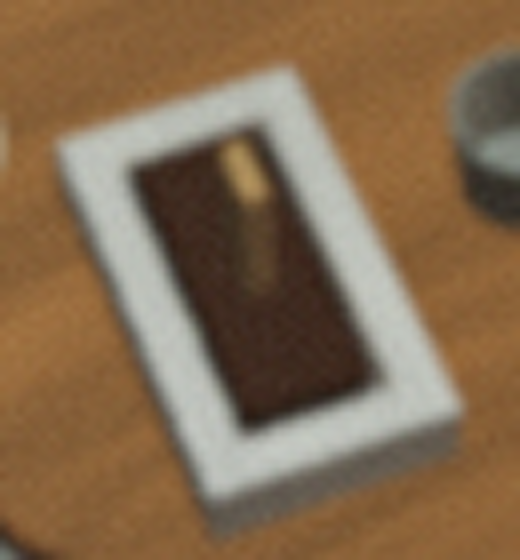

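```bash
cat > h.py <<'E'
import numpy as np
from bench import r
C={n:r.camera_model(n) for n in("scene","top")}
def ray(n,u,v):
    m=C[n];T=m["cam_to_world"]
    return T[:3,3],T[:3,:3]@np.array([(u-m["cx"])/m["fx"],-(v-m["cy"])/m["fy"],-1])
def at(n,u,v,z):
    o,d=ray(n,u,v);return o+d*(z-o[2])/d[2]
def proj(n,p):
    m=C[n];T=m["cam_to_world"];c=T[:3,:3].T@(np.array(p)-T[:3,3])
    return m["cx"]-m["fx"]*c[0]/c[2],m["cy"]+m["fy"]*c[1]/c[2]
E
python3 - <<'E'
from h import *
t=lambda x,y:((x+.5)/4.5-.5+280,(y+.5)/4.5-.5+145)
s=lambda x,y:((x+.5)/8-.5+275,(y+.5)/8-.5+200)
def corners(n,f,L,z):
    P=np.array([at(n,*f(*p),z) for p in L]);print(n,P.mean(0).round(4))
    for i in range(4):
        d=P[(i+1)%4]-P[i];print("  ",np.linalg.norm(d).round(4),np.degrees(np.arctan2(d[1],d[0])).round(1)%180)
corners("top",t,[(111,40),(292,163),(218,267),(38,138)],.062)
corners("scene",s,[(290,67),(460,408),(208,498),(60,145)],.062)
corners("scene",s,[(132,178),(262,125),(382,385),(240,430)],.066)
corners("top",t,[(117,76),(254,170),(212,225),(82,133)],.064)
print("pad",at("top",*t(165,124),.122),at("scene",*s(246,170),.122))
print("pot",at("top",*t(331.5,422),.114),at("scene",311.5,163.5,.114), )
for q in [(331.5,295),(331.5,549),(203,422),(460,422)]:print(at("top",*t(*q),.114))
from scipy.spatial.transform import Rotation as R
print(R.from_rotvec(r.get_state()["tool_rot"]).as_matrix().round(3))
E
```

```text
top [0.6922 0.0634 0.062 ]
   0.1482 53.2
   0.0863 143.5
   0.1486 52.2
   0.0836 143.3
scene [0.6916 0.0621 0.062 ]
   0.1493 53.3
   0.087 143.2
   0.1481 52.5
   0.0849 144.0
scene [0.6949 0.0643 0.066 ]
   0.0488 147.9
   0.1117 52.3
   0.0485 141.1
   0.1059 52.400000000000006
top [0.6921 0.0623 0.064 ]
   0.1121 53.0
   0.0467 141.7
   0.1069 52.4
   0.0458 148.2
pad [0.69371935 0.06223934 0.122     ] [0.692497   0.06195965 0.122     ]
pot [ 0.50082406 -0.03660484  0.114     ] [ 0.50877137 -0.03295207  0.114     ]
[ 0.58140461 -0.03987756  0.114     ]
[ 0.42220491 -0.03341178  0.114     ]
[0.50295732 0.04335152 0.114     ]
[ 0.49869178 -0.11652409  0.114     ]
[[-0.926  0.377 -0.001]
 [ 0.377  0.926 -0.001]
 [ 0.    -0.001 -1.   ]]
```

>>> drive_tool:
  rows:
    - {"slide": [-0.05, -0.02, -0.02], "dr": [0, 0, 0], "grip": 1}
    - {"slide": [-0.103, -0.0427, -0.02], "grip": 1}
    - {"slide": [-0.103, -0.0427, -0.02], "grip": 1}
    - {"slide": [-0.103, -0.0427, 0], "grip": 1}
    - {"slide": [-0.103, -0.0427, 0], "grip": 1}
    - {"slide": [-0.103, -0.0427, 0], "grip": 1}
    - {"slide": [-0.103, -0.0427, 0], "grip": 1}
    - {"slide": [-0.103, -0.0427, 0], "grip": 1}
    - {"slide": [-0.103, -0.0427, 0], "grip": 1}
    - {"slide": [-0.103, -0.0427, 0], "grip": 1}
    - {"slide": [-0.103, -0.0427, 0], "grip": 1}
    - {"slide": [-0.103, -0.0427, 0], "grip": 1}
    - {"slide": [-0.103, -0.0427, 0], "grip": 1}
    - {"slide": [-0.103, -0.0427, 0], "grip": 1}
    - {"slide": [-0.103, -0.0427, 0], "grip": 1}
    - {"slide": [-0.103, -0.0427, 0], "grip": 1}
    - {"slide": [-0.103, -0.0427, 0], "grip": 1}
    - {"slide": [-0.103, -0.0427, 0], "grip": 1}
    - {"slide": [-0.103, -0.0427, 0], "grip": 1}
    - {"slide": [-0.103, -0.0427, 0], "grip": 1}

```text
invalid input at $.rows[1]: expected keys dr, slide, grip
```

>>> drive_tool:
  rows:
    - {"dr": [0, 0, 0.0182], "grip": 0.2}
    - {"dr": [0, 0, 0.0182], "grip": 0.2}
    - {"dr": [0, 0, 0.0182], "grip": 0.2}
    - {"dr": [0, 0, 0.0182], "grip": 0.2}
    - {"dr": [0, 0, 0.0182], "grip": 0.2}
    - {"dr": [0, 0, 0.0182], "grip": 0.2}
    - {"dr": [0, 0, 0.0182], "grip": 0.2}
    - {"dr": [0, 0, 0.0182], "grip": 0.2}
    - {"dr": [0, 0, 0.0182], "grip": 0.2}
    - {"dr": [0, 0, 0.0182], "grip": 0.2}
    - {"dr": [0, 0, 0.0182], "grip": 0.2}
    - {"dr": [0, 0, 0.0182], "grip": 0.2}
    - {"dr": [0, 0, 0.0182], "grip": 0.2}
    - {"dr": [0, 0, 0.0182], "grip": 0.2}
    - {"dr": [0, 0, 0.0182], "grip": 0.2}
    - {"dr": [0, 0, 0.0182], "grip": 0.2}
    - {"grip": 0.2}
    - {"grip": 0.2}

```text
invalid input at $.rows[0]: expected keys dr, slide, grip
```

```bash
cat >> h.py <<'E'
from scipy.spatial.transform import Rotation as R
def rel(p,yaw):
    "slide to p and turn so that tool x stands at yaw deg, in full-scale shares"
    s=r.get_state();M=R.from_rotvec(s["tool_rot"]).as_matrix()
    a=np.radians(yaw);c,q=np.cos(a),np.sin(a)
    W=np.array([[c,q,0],[q,-c,0],[0,0,-1.]])
    print("t",s["clock"],"pos",s["eef_pos"].round(4),"open",s["opening"],"F",s["wrist_force"].round(1),"j",s["joint_pos"].round(2))
    print("slide",(M.T@(np.array(p)-s["eef_pos"])/.3).round(4),"dr",(R.from_matrix(M.T@W).as_rotvec()/2/np.pi).round(4))
E
python3 -c "
from h import *
rel([.693,.0622,.077],52.8)"
```

```text
t 0.1 pos [0.2168 0.5323 0.1937] open 0.08564621924986289 F [ 0.   0.8 -0.4] j [ 1.05  0.15  1.44  0.    1.55 -0.13]
slide [-2.0613 -0.852   0.3894] dr [-1.000e-04  1.000e-04  2.918e-01]
```

>>> drive_tool:
  rows:
    - {"slide": [-0.103, -0.0427, -0.02], "dr": [0, 0, 0], "grip": 1}
    - {"slide": [-0.103, -0.0427, -0.02], "dr": [0, 0, 0], "grip": 1}
    - {"slide": [-0.103, -0.0427, -0.02], "dr": [0, 0, 0], "grip": 1}
    - {"slide": [-0.103, -0.0427, 0], "dr": [0, 0, 0], "grip": 1}
    - {"slide": [-0.103, -0.0427, 0], "dr": [0, 0, 0], "grip": 1}
    - {"slide": [-0.103, -0.0427, 0], "dr": [0, 0, 0], "grip": 1}
    - {"slide": [-0.103, -0.0427, 0], "dr": [0, 0, 0], "grip": 1}
    - {"slide": [-0.103, -0.0427, 0], "dr": [0, 0, 0], "grip": 1}
    - {"slide": [-0.103, -0.0427, 0], "dr": [0, 0, 0], "grip": 1}
    - {"slide": [-0.103, -0.0427, 0], "dr": [0, 0, 0], "grip": 1}
    - {"slide": [-0.103, -0.0427, 0], "dr": [0, 0, 0], "grip": 1}
    - {"slide": [-0.103, -0.0427, 0], "dr": [0, 0, 0], "grip": 1}
    - {"slide": [-0.103, -0.0427, 0], "dr": [0, 0, 0], "grip": 1}
    - {"slide": [-0.103, -0.0427, 0], "dr": [0, 0, 0], "grip": 1}
    - {"slide": [-0.103, -0.0427, 0], "dr": [0, 0, 0], "grip": 1}
    - {"slide": [-0.103, -0.0427, 0], "dr": [0, 0, 0], "grip": 1}
    - {"slide": [-0.103, -0.0427, 0], "dr": [0, 0, 0], "grip": 1}
    - {"slide": [-0.103, -0.0427, 0], "dr": [0, 0, 0], "grip": 1}
    - {"slide": [-0.103, -0.0427, 0], "dr": [0, 0, 0], "grip": 1}
    - {"slide": [-0.103, -0.0427, 0], "dr": [0, 0, 0], "grip": 1}

```text
clock: 1.77
eef_pos: [0.6935, 0.0607, 0.2117]
tool_rot: [-0.604, -3.082, 0.0]
wrist_force: [-0.6, 0.2, -0.2]
opening: 0.0854
gripper_force: 0.0
```

>>> drive_tool:
  rows:
    - {"slide": [0, 0, 0], "dr": [0, 0, 0.0182], "grip": 0.2}
    - {"slide": [0, 0, 0], "dr": [0, 0, 0.0182], "grip": 0.2}
    - {"slide": [0, 0, 0], "dr": [0, 0, 0.0182], "grip": 0.2}
    - {"slide": [0, 0, 0], "dr": [0, 0, 0.0182], "grip": 0.2}
    - {"slide": [0, 0, 0], "dr": [0, 0, 0.0182], "grip": 0.2}
    - {"slide": [0, 0, 0], "dr": [0, 0, 0.0182], "grip": 0.2}
    - {"slide": [0, 0, 0], "dr": [0, 0, 0.0182], "grip": 0.2}
    - {"slide": [0, 0, 0], "dr": [0, 0, 0.0182], "grip": 0.2}
    - {"slide": [0, 0, 0], "dr": [0, 0, 0.0182], "grip": 0.2}
    - {"slide": [0, 0, 0], "dr": [0, 0, 0.0182], "grip": 0.2}
    - {"slide": [0, 0, 0], "dr": [0, 0, 0.0182], "grip": 0.2}
    - {"slide": [0, 0, 0], "dr": [0, 0, 0.0182], "grip": 0.2}
    - {"slide": [0, 0, 0], "dr": [0, 0, 0.0182], "grip": 0.2}
    - {"slide": [0, 0, 0], "dr": [0, 0, 0.0182], "grip": 0.2}
    - {"slide": [0, 0, 0], "dr": [0, 0, 0.0182], "grip": 0.2}
    - {"slide": [0, 0, 0], "dr": [0, 0, 0.0182], "grip": 0.2}
    - {"slide": [0, 0, 0], "dr": [0, 0, 0], "grip": 0.2}
    - {"slide": [0, 0, 0], "dr": [0, 0, 0], "grip": 0.2}

```text
clock: 3.27
eef_pos: [0.6925, 0.0621, 0.2118]
tool_rot: [-2.809, -1.407, 0.001]
wrist_force: [-0.3, 0.5, -0.3]
opening: 0.0512
gripper_force: 0.0
```

```bash
python3 -c "
from h import *
rel([.693,.0622,.077],52.8)"
```

```text
t 3.2667 pos [0.6925 0.0621 0.2118] open 0.051153351811829034 F [-0.3  0.5 -0.3] j [-0.02  0.4   1.08 -0.    1.66  0.62]
slide [0.0015 0.0013 0.4494] dr [-0.0001  0.0001  0.0012]
```

>>> drive_tool:
  rows:
    - {"slide": [0.0015, 0.0013, 0.05], "dr": [0, 0, 0.0012], "grip": 0.2}
    - {"slide": [0, 0, 0.05], "dr": [0, 0, 0], "grip": 0.2}
    - {"slide": [0, 0, 0.05], "dr": [0, 0, 0], "grip": 0.2}
    - {"slide": [0, 0, 0.05], "dr": [0, 0, 0], "grip": 0.2}
    - {"slide": [0, 0, 0.05], "dr": [0, 0, 0], "grip": 0.2}
    - {"slide": [0, 0, 0.05], "dr": [0, 0, 0], "grip": 0.2}
    - {"slide": [0, 0, 0.05], "dr": [0, 0, 0], "grip": 0.2}
    - {"slide": [0, 0, 0.04], "dr": [0, 0, 0], "grip": 0.2}
    - {"slide": [0, 0, 0.03], "dr": [0, 0, 0], "grip": 0.2}
    - {"slide": [0, 0, 0.02], "dr": [0, 0, 0], "grip": 0.2}
    - {"slide": [0, 0, 0.01], "dr": [0, 0, 0], "grip": 0.2}
    - {"slide": [0, 0, 0], "dr": [0, 0, 0], "grip": 0.2}

```text
clock: 4.27
eef_pos: [0.6931, 0.0622, 0.0769]
tool_rot: [-2.816, -1.392, 0.001]
wrist_force: [0.2, -1.1, -0.8]
opening: 0.0514
gripper_force: 0.0
```

```bash
python3 - <<'E'
from h import *
import cv2
f=r.grab_frame("scene")[:,:,::-1]
cv2.imwrite("pics/s1.png",cv2.resize(f[150:280,230:400],None,fx=4.5,fy=4.5,interpolation=cv2.INTER_CUBIC))
rel([.693,.0622,.077],52.8)
E
```

```text
t 4.3167 pos [0.6933 0.0622 0.0775] open 0.05134069300435615 F [-1.1  0.5 -0.8] j [-0.02  0.46  1.28 -0.    1.4   0.63]
slide [-0.0007 -0.0009  0.0017] dr [ 0.     -0.     -0.0005]
```

View pics/s1.png

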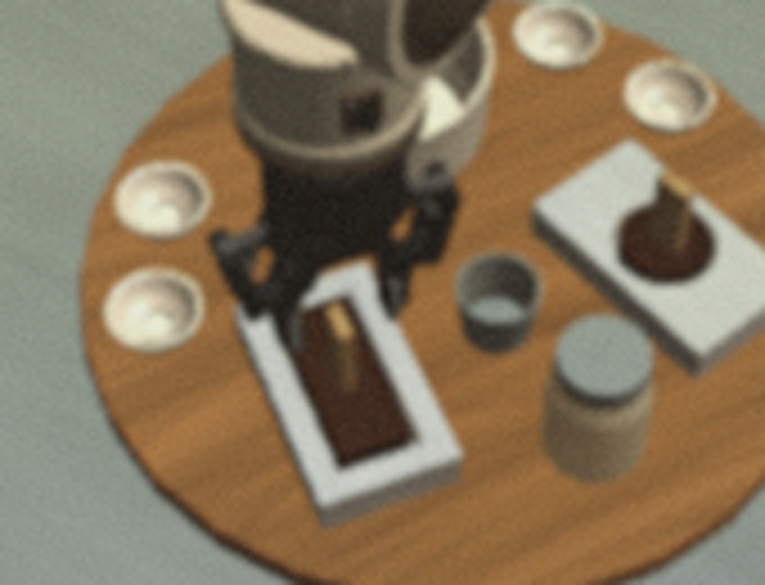

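```bash
python3 - <<'E'
from h import *
a=np.radians(142.8);y=np.array([np.cos(a),np.sin(a),0])
f=lambda p:tuple(round(v) for v in((np.array(proj("scene",p))-[230,150]+.5)*4.5-.5))
c=np.array([.6933,.0622,0])
for z in(.066,.077,.087,.096,.122):print(z,[f(c+k*y+[0,0,z]) for k in(-.0257,0,.0257)])
E
```

```text
0.066 [(302, 390), (343, 377), (383, 363)]
0.077 [(301, 380), (342, 366), (383, 352)]
0.087 [(300, 370), (342, 356), (383, 343)]
0.096 [(300, 361), (341, 348), (383, 334)]
0.122 [(298, 336), (340, 322), (383, 308)]
```

```bash
python3 - <<'E'
from h import *
import cv2
a=np.radians(142.8);y=np.array([np.cos(a),np.sin(a),0]);x=np.array([y[1],-y[0],0])
out=[]
for n,(u,v) in(("scene",(270,175)),("top",(285,145))):
    im=cv2.resize(r.grab_frame(n)[v:v+85,u:u+65,::-1],None,fx=6,fy=6,interpolation=cv2.INTER_CUBIC)
    for z,col in((.077,(0,0,255)),(.094,(0,255,255)),(.148,(0,255,0))):
        for k in(-.026,0,.026):
            p=(np.array(proj(n,np.array([.6933,.0622,z])+k*y))-[u,v]+.5)*6
            cv2.circle(im,tuple(p.astype(int)),2,col,-1)
    out.append(im)
cv2.imwrite("pics/c1.png",np.hstack(out))
E
```

```text
(no output)
```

View pics/c1.png

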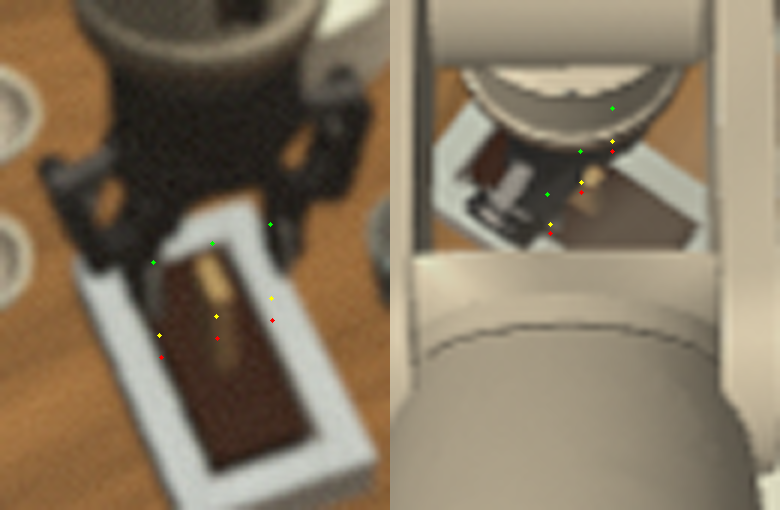

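```bash
python3 - <<'E'
from h import *
import cv2
im=cv2.imread("pics/scene0.png");u,v=500,50
im=cv2.resize(im[v:v+110,u:u+140],None,fx=5,fy=5,interpolation=cv2.INTER_CUBIC)
for z,col in((0,(0,0,255)),(.013,(255,0,255)),(.032,(0,255,255)),(.073,(0,255,0)),(.15,(255,255,0))):
    for k in(-.043,0,.043):
        p=(np.array(proj("scene",np.array([.2168,.5323,.1937+z])+k*np.array([.377,.926,0])))-[u,v]+.5)*5
        cv2.circle(im,tuple(p.astype(int)),3,col,-1)
cv2.imwrite("pics/c2.png",im)
E
```

```text
(no output)
```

View pics/c2.png

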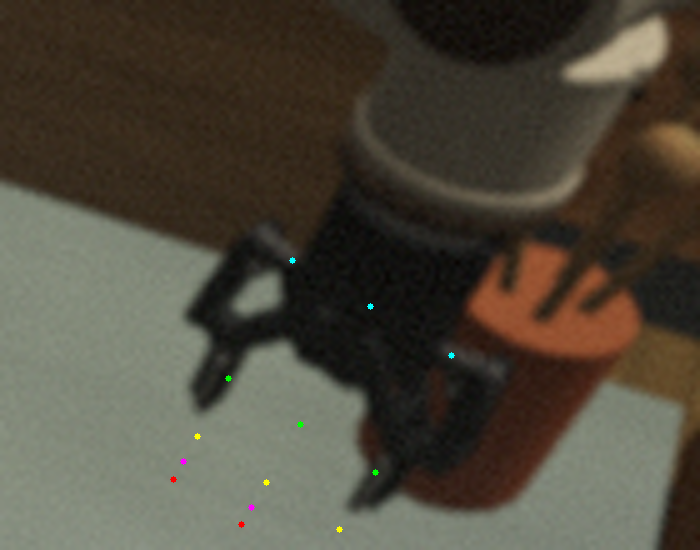

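>>> drive_tool:
  rows:
    - {"slide": [0, 0, 0], "dr": [0, 0, 0], "grip": -0.4}
    - {"slide": [0, 0, 0], "dr": [0, 0, 0], "grip": -0.4}
    - {"slide": [0, 0, 0], "dr": [0, 0, 0], "grip": -0.4}
    - {"slide": [0, 0, 0], "dr": [0, 0, 0], "grip": -0.4}
    - {"slide": [0, 0, 0], "dr": [0, 0, 0], "grip": -0.4}
  grip_force: 20

```text
clock: 4.83
eef_pos: [0.6932, 0.0622, 0.0773]
tool_rot: [2.817, 1.391, -0.0]
wrist_force: [0.1, 0.5, -1.1]
opening: 0.0257
gripper_force: 0.0
```

```bash
python3 - <<'E'
from h import *
import cv2
a=np.radians(142.8);y=np.array([np.cos(a),np.sin(a),0])
out=[]
for n,(u,v) in(("scene",(275,195)),("top",(290,150))):
    im=cv2.resize(r.grab_frame(n)[v:v+60,u:u+50,::-1],None,fx=8,fy=8,interpolation=cv2.INTER_CUBIC)
    im=cv2.convertScaleAbs(im,alpha=1.6,beta=20)
    for z,col in((.077,(0,0,255)),(.096,(0,255,255)),(.122,(0,255,0))):
        for k in(-.013,.013):
            p=(np.array(proj(n,np.array([.6933,.0622,z])+k*y))-[u,v]+.5)*8
            cv2.circle(im,tuple(p.astype(int)),2,col,-1)
    out.append(im)
cv2.imwrite("pics/c3.png",np.hstack(out))
rel([.693,.0622,.077],52.8)
E
```

```text
t 4.9333 pos [0.6932 0.0622 0.0772] open 0.025358427380120372 F [ 0.4 -0.2  0.4] j [-0.02  0.46  1.28 -0.    1.4   0.63]
slide [-0.0003 -0.0005  0.0007] dr [ 0.      0.     -0.0006]
```

View pics/c3.png

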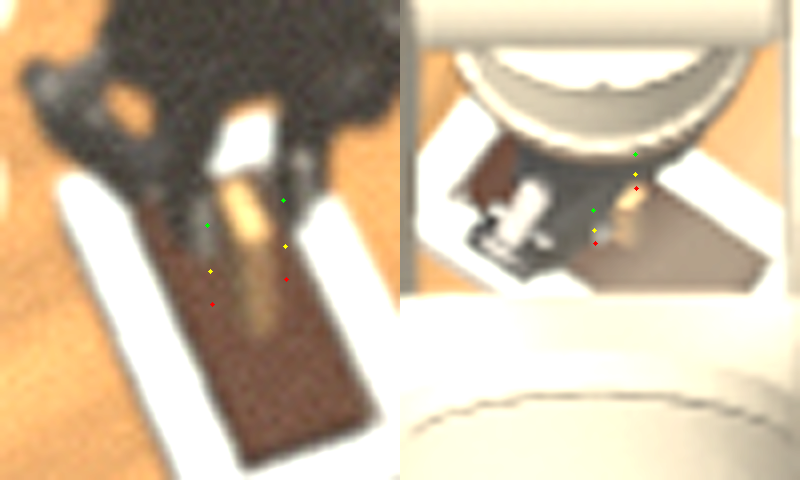

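```bash
python3 - <<'E'
from h import *
for su,sv in((312,223.3),(312,224.5)):
  for tu,tv in((314.9,178.5),(314.9,179.5)):
    o1,d1=ray("scene",su,sv);o2,d2=ray("top",tu,tv)
    s=np.linalg.lstsq(np.c_[d1,-d2],o2-o1,rcond=None)[0]
    a,b=o1+s[0]*d1,o2+s[1]*d2;m=(a+b)/2-[.6933,.0622,0]
    y=np.array([-.797,.604]);x=np.array([.604,.797])
    print(((a+b)/2).round(4),np.linalg.norm(a-b).round(4),"tool x",(m[:2]@x).round(4),"y",(m[:2]@y).round(4))
E
```

```text
[0.6793 0.0697 0.1014] 0.0065 tool x -0.0024 y 0.0157
[0.6774 0.0692 0.0984] 0.0052 tool x -0.004 y 0.0169
[0.6803 0.07   0.0974] 0.007 tool x -0.0016 y 0.0151
[0.6784 0.0695 0.0944] 0.0057 tool x -0.0032 y 0.0163
```

>>> drive_tool:
  rows:
    - {"slide": [0, 0, 0.012], "dr": [0, 0, 0], "grip": -0.4}
    - {"slide": [0, 0, 0.012], "dr": [0, 0, 0], "grip": -0.4}
    - {"slide": [0, 0, 0], "dr": [0, 0, 0], "grip": -1}
    - {"slide": [0, 0, 0], "dr": [0, 0, 0], "grip": -1}
    - {"slide": [0, 0, 0], "dr": [0, 0, 0], "grip": -1}
    - {"slide": [0, 0, 0], "dr": [0, 0, 0], "grip": -1}
    - {"slide": [0, 0, 0], "dr": [0, 0, 0], "grip": -1}
    - {"slide": [0, 0, 0], "dr": [0, 0, 0], "grip": -1}
    - {"slide": [0, 0, 0], "dr": [0, 0, 0], "grip": -1}
    - {"slide": [0, 0, 0], "dr": [0, 0, 0], "grip": -1}
  grip_force: 60

```text
clock: 5.77
eef_pos: [0.6932, 0.0622, 0.07]
tool_rot: [2.817, 1.391, -0.0]
wrist_force: [0.4, 1.2, -2.1]
opening: 0.0085
gripper_force: 62.5
```

>>> drive_tool:
  rows:
    - {"slide": [0, 0, -0.01], "dr": [0, 0, 0], "grip": -1}
    - {"slide": [0, 0, -0.02], "dr": [0, 0, 0], "grip": -1}
    - {"slide": [0, 0, -0.025], "dr": [0, 0, 0], "grip": -1}
    - {"slide": [0, 0, -0.025], "dr": [0, 0, 0], "grip": -1}
    - {"slide": [0, 0, -0.025], "dr": [0, 0, 0], "grip": -1}
    - {"slide": [0, 0, -0.025], "dr": [0, 0, 0], "grip": -1}
    - {"slide": [0, 0, -0.025], "dr": [0, 0, 0], "grip": -1}
    - {"slide": [0, 0, -0.025], "dr": [0, 0, 0], "grip": -1}
    - {"slide": [0, 0, -0.025], "dr": [0, 0, 0], "grip": -1}
    - {"slide": [0, 0, -0.025], "dr": [0, 0, 0], "grip": -1}
    - {"slide": [0, 0, -0.03], "dr": [0, 0, 0], "grip": -1}
    - {"slide": [0, 0, -0.03], "dr": [0, 0, 0], "grip": -1}
    - {"slide": [0, 0, -0.03], "dr": [0, 0, 0], "grip": -1}
    - {"slide": [0, 0, -0.03], "dr": [0, 0, 0], "grip": -1}
    - {"slide": [0, 0, -0.03], "dr": [0, 0, 0], "grip": -1}
    - {"slide": [0, 0, -0.02], "dr": [0, 0, 0], "grip": -1}
    - {"slide": [0, 0, 0], "dr": [0, 0, 0], "grip": -1}
    - {"slide": [0, 0, 0], "dr": [0, 0, 0], "grip": -1}

```text
clock: 7.27
eef_pos: [0.6933, 0.0622, 0.1901]
tool_rot: [2.817, 1.391, 0.0]
wrist_force: [-0.8, -0.4, -1.6]
opening: 0.0081
gripper_force: 62.6
```

```bash
python3 - <<'E'
from h import *
import cv2
f=r.grab_frame("scene")[130:280,220:390,::-1]
cv2.imwrite("pics/s2.png",cv2.convertScaleAbs(cv2.resize(f,None,fx=4,fy=4,interpolation=cv2.INTER_CUBIC),alpha=1.5))
rel([.502,-.0365,.190],52.8)
E
```

```text
t 7.3167 pos [0.6931 0.0622 0.1896] open 0.00838565579921954 F [-0.1 -0.2 -2.6] j [-0.02  0.41  1.12 -0.    1.61  0.63]
slide [-0.6484 -0.3058 -0.001 ] dr [-0.0001  0.0001 -0.0006]
```

View pics/s2.png

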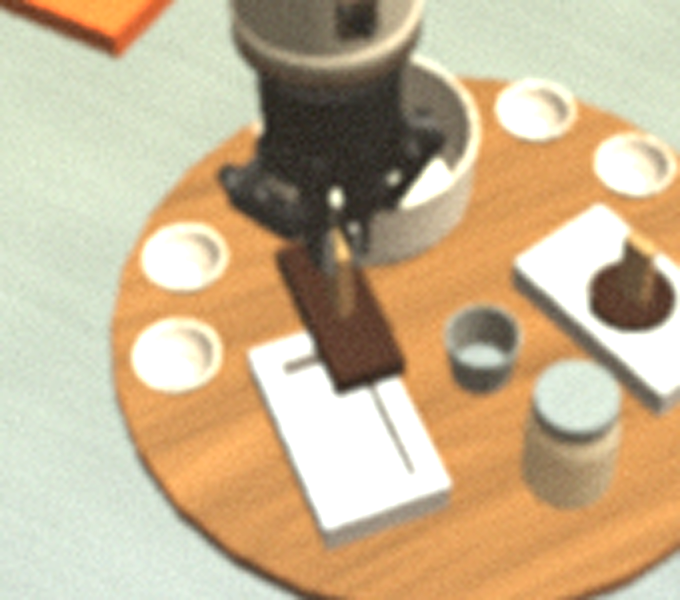

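```bash
cat >> h.py <<'E'
def corners(p,zs,dx=0):
    a=np.radians(52.8);x=np.array([np.cos(a),np.sin(a),0]);y=np.array([-x[1],x[0],0])
    return [(z,i,j,np.array(p)+i*.055*x+j*.023*y+[0,0,z]) for z in zs for i,j in((-1,-1),(-1,1),(1,-1),(1,1))]
E
python3 - <<'E'
from h import *
for z,i,j,P in corners([.6932,.0622,0],(.164,.186)):
    print(z,i,j,((np.array(proj("scene",P))-[220,130]+.5)*4).round())
E
```

```text
0.164 -1 -1 [277. 273.]
0.164 -1 1 [345. 252.]
0.164 1 -1 [337. 407.]
0.164 1 1 [409. 383.]
0.186 -1 -1 [274. 251.]
0.186 -1 1 [344. 230.]
0.186 1 -1 [336. 386.]
0.186 1 1 [409. 362.]
```

>>> drive_tool:
  rows:
    - {"slide": [-0.01, -0.005, 0], "dr": [0, 0, 0], "grip": -1}
    - {"slide": [-0.02, -0.01, 0], "dr": [0, 0, 0], "grip": -1}
    - {"slide": [-0.035, -0.016, 0], "dr": [0, 0, 0], "grip": -1}
    - {"slide": [-0.04, -0.019, 0], "dr": [0, 0, 0], "grip": -1}
    - {"slide": [-0.045, -0.021, 0], "dr": [0, 0, 0], "grip": -1}
    - {"slide": [-0.045, -0.021, 0], "dr": [0, 0, 0], "grip": -1}
    - {"slide": [-0.045, -0.021, 0], "dr": [0, 0, 0], "grip": -1}
    - {"slide": [-0.045, -0.021, 0], "dr": [0, 0, 0], "grip": -1}
    - {"slide": [-0.045, -0.021, 0], "dr": [0, 0, 0], "grip": -1}
    - {"slide": [-0.045, -0.021, 0], "dr": [0, 0, 0], "grip": -1}
    - {"slide": [-0.045, -0.021, 0], "dr": [0, 0, 0], "grip": -1}
    - {"slide": [-0.045, -0.021, 0], "dr": [0, 0, 0], "grip": -1}
    - {"slide": [-0.045, -0.021, 0], "dr": [0, 0, 0], "grip": -1}
    - {"slide": [-0.045, -0.021, 0], "dr": [0, 0, 0], "grip": -1}
    - {"slide": [-0.04, -0.02, 0], "dr": [0, 0, 0], "grip": -1}
    - {"slide": [-0.03, -0.014, 0], "dr": [0, 0, 0], "grip": -1}
    - {"slide": [-0.015, -0.008, 0], "dr": [0, 0, 0], "grip": -1}
    - {"slide": [-0.008, -0.004, 0], "dr": [0, 0, 0], "grip": -1}
    - {"slide": [0, 0, 0], "dr": [0, 0, 0], "grip": -1}
    - {"slide": [0, 0, 0], "dr": [0, 0, 0], "grip": -1}

```text
clock: 8.98
eef_pos: [0.5024, -0.0363, 0.19]
tool_rot: [2.817, 1.391, 0.0]
wrist_force: [1.2, 0.4, -1.3]
opening: 0.0082
gripper_force: 62.5
```

```bash
python3 - <<'E'
from h import *
import cv2
rel([.502,-.0365,.190],52.8)
f=r.grab_frame("scene");u,v=265,110
im=cv2.convertScaleAbs(cv2.resize(f[v:v+90,u:u+100,::-1],None,fx=6,fy=6,interpolation=cv2.INTER_CUBIC),alpha=1.5)
p=r.get_state()["eef_pos"]*[1,1,0]
for z,i,j,P in corners(p,(.164,.186)):
    q=(np.array(proj("scene",P))-[u,v]+.5)*6
    cv2.circle(im,tuple(q.astype(int)),2,(0,0,255) if z<.17 else (0,255,0),-1)
for t in np.linspace(0,2*np.pi,40):
    q=(np.array(proj("scene",[.502+.08*np.cos(t),-.0365+.08*np.sin(t),.114]))-[u,v]+.5)*6
    cv2.circle(im,tuple(q.astype(int)),1,(255,0,255),-1)
cv2.imwrite("pics/s3.png",im)
E
```

```text
t 8.9833 pos [ 0.5024 -0.0363  0.19  ] open 0.008244641987531892 F [ 1.2  0.4 -1.3] j [-0.23  0.    1.6  -0.    1.53  0.43]
slide [-0.0013 -0.0006 -0.0001] dr [ 0.     -0.     -0.0006]
```

View pics/s3.png

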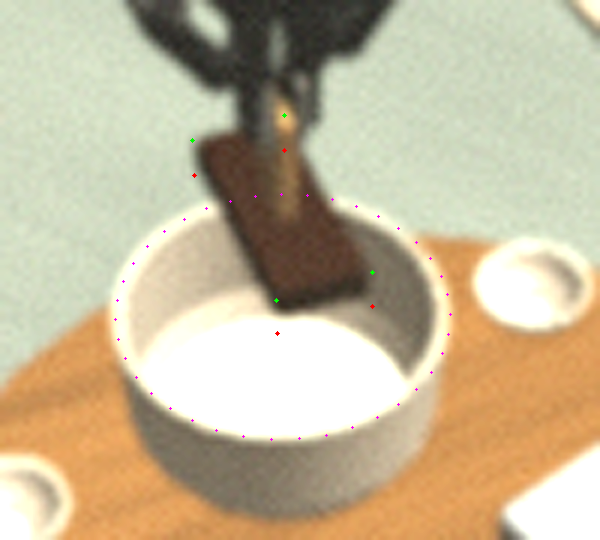

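```bash
cat > fit.py <<'E'
from h import *
import cv2
from scipy.optimize import minimize
n="scene";f=np.mean([r.grab_frame(n).astype(float) for _ in range(6)],0)
p0=r.get_state()["eef_pos"]*[1,1,0]
S=6;pc=np.array(proj(n,p0+[0,0,.175]));u,v=(pc-[30,30]).astype(int)
g=cv2.resize(f[v:v+60,u:u+60].astype(np.float32),None,fx=S,fy=S,interpolation=cv2.INTER_CUBIC)
R_,G,B=[g[...,i] for i in range(3)]
L=g.mean(2);m=((R_-B>8)&(L<62)).astype(np.uint8)
k,lab,st,_=cv2.connectedComponentsWithStats(m);b=1+st[1:,4].argmax();m=(lab==b).astype(np.uint8)
h=cv2.convexHull(cv2.findContours(m,0,2)[0][0]);M=cv2.fillPoly(np.zeros_like(m),[h],1)
print("mask",st[b],"poly",cv2.approxPolyDP(h,5,True)[:,0].tolist())
def sil(q):
    x=[(i,j,z) for i in(-.055,.055) for j in(-.023,.023) for z in(-.022,0)]
    a=R.from_euler("z",52.8+q[4],degrees=True)*R.from_euler("xy",[q[2],q[3]],degrees=True)
    P=a.apply(np.array(x)-[0,0,.0])+p0+[q[0],q[1],.186+q[5]]
    U=np.array([(np.array(proj(n,w))-[u,v]+.5)*S for w in P])
    o=np.zeros_like(m);cv2.fillConvexPoly(o,(cv2.convexHull(U.astype(np.float32))*16).astype(int),1,shift=4);return o
cut=np.zeros_like(M);cut[int(S*(pc[1]-v))-40:]=1   # part below the gripper
def cost(q):
    q=np.r_[q[:2]/1000,q[2:5],q[5]/1000];o=sil(q)
    return 1-(o&M&cut).sum()/((o|M)&cut).sum()+2e-5*(q[4]**2*4+(q[0]*1e3)**2*4+(q[1]*1e3)**2*4)
print("level",cost(np.zeros(6)))
for st0 in([0]*6,[0,0,0,-8,0,0],[0,0,0,8,0,0]):
    s=minimize(cost,st0,method="Nelder-Mead",options=dict(maxiter=1500,initial_simplex=np.vstack([st0]+[np.array(st0)+e for e in np.eye(6)*4])))
    print(s.fun.round(4),"dx,dy mm, roll,pitch,yaw deg, dz mm",s.x.round(1))
E
python3 fit.py
```

```text
mask [  102    85   173   191 16836] poly [[105, 109], [144, 85], [182, 103], [259, 204], [274, 235], [272, 258], [194, 275], [180, 271], [105, 133]]
level 0.17323057743525816
0.0713 dx,dy mm, roll,pitch,yaw deg, dz mm [-2.4 -2.4  3.  -0.9 -1.9  5.5]
0.0692 dx,dy mm, roll,pitch,yaw deg, dz mm [-1.6 -1.2  3.8 -6.3 -3.5  4.1]
0.0724 dx,dy mm, roll,pitch,yaw deg, dz mm [-3.1 -4.5  5.9  5.9 -0.1  5.5]
```

```bash
cat > edge.py <<'E'
from h import *
from scipy.ndimage import map_coordinates
from scipy.optimize import least_squares
f=np.mean([r.grab_frame("scene").astype(float).mean(2) for _ in range(8)],0)
p0=r.get_state()["eef_pos"]*[1,1,0]
def P(i,j,z,q):
    a=R.from_euler("z",52.8,degrees=True)*R.from_euler("xy",q[:2],degrees=True)
    return np.array(proj("scene",p0+[q[3],q[4],.186+q[2]]+a.apply([i*.055,j*.023,z])))
E=[((-.5,-1,-.022),(.85,-1,-.022)),((1,-.8,-.022),(1,.8,-.022)),((-.0,1,0),(.85,1,0))]
def scan(q,w):
    out=[]
    for a,b in E:
        A,B=P(*a,q),P(*b,q);d=(B-A)/np.linalg.norm(B-A);nrm=np.array([-d[1],d[0]])
        c=P(0,0,-.011,q); nrm*=np.sign(nrm@(A-c))
        t=np.arange(-w,w+.1,.2);pts=[]
        for s in np.linspace(0,1,25):
            X=A+s*(B-A);l=map_coordinates(f,[X[1]+t*nrm[1],X[0]+t*nrm[0]],order=1)
            g=np.gradient(np.convolve(np.pad(l,3,'edge'),np.ones(7)/7,'valid'));k=g.argmax()
            if g[k]>1.5: pts.append(X+t[k]*nrm)
        out.append(np.array(pts))
    return out
def res(q,pts):
    o=[]
    for (a,b),p in zip(E,pts):
        A,B=P(*a,q),P(*b,q);d=(B-A)/np.linalg.norm(B-A)
        if len(p): o.append((p-A)@np.array([-d[1],d[0]]))
    return np.r_[np.concatenate(o),q[3]*300,q[4]*300]
q=np.array([0,0,.004,0,0])
for w in(6,4,3,3):
    pts=scan(q,w);s=least_squares(res,q,args=(pts,),loss="soft_l1",f_scale=.3,x_scale=[1,1,.002,.002,.002]);q=s.x
    J=s.jac;cov=np.linalg.inv(J.T@J)*.15
    print([len(p) for p in pts],"roll,pitch",q[:2].round(2),"dz,dx,dy mm",(q[2:]*1e3).round(1),"rms",np.sqrt(np.mean(s.fun**2)).round(2),"sd",np.sqrt(np.diag(cov))[:3])
E
python3 edge.py
```

```text
[25, 25, 25] roll,pitch [-20.02  -6.82] dz,dx,dy mm [ 2.8 -0.3  7.5] rms 1.72 sd [3.16720530e+00 2.57524837e+00 2.39011803e-03]
[25, 25, 25] roll,pitch [-26.84  -0.78] dz,dx,dy mm [5.5 0.3 8.4] rms 1.68 sd [2.10364626e+00 2.29476933e+00 2.24602105e-03]
[25, 25, 25] roll,pitch [-30.73   2.55] dz,dx,dy mm [ 6.6 -0.1  7.2] rms 0.98 sd [1.14086181 1.81014633 0.00203693]
[25, 25, 25] roll,pitch [-30.24   3.18] dz,dx,dy mm [ 6.8 -0.3  6.7] rms 0.75 sd [1.13048004 1.74738179 0.00209137]
```

```bash
python3 - <<'E'
s=open("edge.py").read()
s=s.replace(",((-.0,1,0),(.85,1,0))]","]").replace("for w in(6,4,3,3)","for w in(5,3,2.5,2)")
s+='''
for p,(a,b) in zip(pts,E):
    import cv2
    vx,vy,_,_=cv2.fitLine(p.astype(np.float32),cv2.DIST_HUBER,0,.01,.01).ravel();z=np.zeros(5)
    d=P(*b,z)-P(*a,z);print("angle seen",np.degrees(np.arctan(vy/vx)).round(1),"level model",np.degrees(np.arctan(d[1]/d[0])).round(1))
    for h in(3,-3):
        for k in(0,1):
            z=np.zeros(5);z[k]=h;d=P(*b,z)-P(*a,z);print("   ",["roll","pitch"][k],h,np.degrees(np.arctan(d[1]/d[0])).round(1))
'''
open("edge2.py","w").write(s)
E
python3 edge2.py
```

```text
[25, 25] roll,pitch [-17.74   0.11] dz,dx,dy mm [ 6.8 -0.8  5.3] rms 1.18 sd [4.53512690e+00 2.20502681e+00 2.72128053e-03]
[25, 25] roll,pitch [-34.7    2.63] dz,dx,dy mm [ 6.  -0.8  6. ] rms 0.95 sd [2.24439706 2.31106055 0.00279015]
[25, 25] roll,pitch [-32.86   2.89] dz,dx,dy mm [ 5.8 -0.8  6.1] rms 0.37 sd [2.60097196 2.09769616 0.00271219]
[25, 25] roll,pitch [-33.88   2.87] dz,dx,dy mm [ 5.8 -0.8  6.1] rms 0.37 sd [2.5909972  2.0878939  0.00271216]
angle seen 63.3 level model 62.3
    roll 3 62.2
    pitch 3 63.4
    roll -3 62.3
    pitch -3 61.0
angle seen 9.6 level model -16.3
    roll 3 -18.4
    pitch 3 -16.3
    roll -3 -14.3
    pitch -3 -16.3
```

>>> drive_tool:
  rows:
    - {"slide": [0, 0, 0], "dr": [0, 0, 0], "grip": -1}
    - {"slide": [0, 0, 0], "dr": [0, 0, 0], "grip": -1}
    - {"slide": [0, 0, 0], "dr": [0, 0, 0], "grip": -1}
    - {"slide": [0, 0, 0], "dr": [0, 0, 0], "grip": -1}
    - {"slide": [0, 0, 0], "dr": [0, 0, 0], "grip": -1}
    - {"slide": [0, 0, 0], "dr": [0, 0, 0], "grip": -1}
    - {"slide": [0, 0, 0], "dr": [0, 0, 0], "grip": -1}
    - {"slide": [0, 0, 0], "dr": [0, 0, 0], "grip": -1}
    - {"slide": [0, 0, 0], "dr": [0, 0, 0], "grip": -1}
    - {"slide": [0, 0, 0], "dr": [0, 0, 0], "grip": -1}
    - {"slide": [0, 0, 0], "dr": [0, 0, 0], "grip": -1}
    - {"slide": [0, 0, 0], "dr": [0, 0, 0], "grip": -1}
    - {"slide": [0, 0, 0], "dr": [0, 0, 0], "grip": -1}
    - {"slide": [0, 0, 0], "dr": [0, 0, 0], "grip": -1}
    - {"slide": [0, 0, 0], "dr": [0, 0, 0], "grip": -1}
    - {"slide": [0, 0, 0], "dr": [0, 0, 0], "grip": -1}
    - {"slide": [0, 0, 0], "dr": [0, 0, 0], "grip": -1}
    - {"slide": [0, 0, 0], "dr": [0, 0, 0], "grip": -1}
    - {"slide": [0, 0, 0], "dr": [0, 0, 0], "grip": -1}
    - {"slide": [0, 0, 0], "dr": [0, 0, 0], "grip": -1}

```text
clock: 11.8
eef_pos: [0.5021, -0.0364, 0.19]
tool_rot: [2.817, 1.391, -0.0]
wrist_force: [0.1, -0.5, -1.1]
opening: 0.0082
gripper_force: 62.5
```

>>> drive_tool:
  rows:
    - {"slide": [0, 0, 0], "dr": [0, 0, 0], "grip": -1}
    - {"slide": [0, 0, 0], "dr": [0, 0, 0], "grip": -1}
    - {"slide": [0, 0, 0], "dr": [0, 0, 0], "grip": -1}
    - {"slide": [0, 0, 0], "dr": [0, 0, 0], "grip": -1}
    - {"slide": [0, 0, 0], "dr": [0, 0, 0], "grip": -1}
    - {"slide": [0, 0, 0], "dr": [0, 0, 0], "grip": -1}
    - {"slide": [0, 0, 0], "dr": [0, 0, 0], "grip": -1}
    - {"slide": [0, 0, 0], "dr": [0, 0, 0], "grip": -1}
    - {"slide": [0, 0, 0], "dr": [0, 0, 0], "grip": -1}
    - {"slide": [0, 0, 0], "dr": [0, 0, 0], "grip": -1}
    - {"slide": [0, 0, 0], "dr": [0, 0, 0], "grip": -1}
    - {"slide": [0, 0, 0], "dr": [0, 0, 0], "grip": -1}

```text
clock: 12.8
eef_pos: [0.5021, -0.0364, 0.19]
tool_rot: [2.817, 1.391, -0.0]
wrist_force: [0.2, -0.2, -1.0]
opening: 0.0081
gripper_force: 62.5
```

```bash
python3 -c "
from h import *
rel([.502,-.0365,.190],52.8)
print(r.job_done())"
```

```text
t 12.8 pos [ 0.5021 -0.0364  0.19  ] open 0.008144825796855838 F [ 0.2 -0.2 -1. ] j [-0.23  0.    1.61 -0.    1.53  0.43]
slide [-0.0006 -0.0001  0.0001] dr [ 0.      0.     -0.0006]
the job is handed in; nothing more can be done
None
```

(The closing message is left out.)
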